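Close up a sintering stack with spacer frame and cover plate

TASK

Get the crowns ready for the sintering furnace: stand the spacer frame in the tray, round the three crowns, and lay the cover plate flat on top of the frame, with the frame's two studs standing up through the plate's end notches. The plate lies between the rails of the cooling rest where it cannot be gripped, so first slide it along the rails until one end sticks out far enough to take hold of. Do not touch the crowns, do not drop the plate on the bench, and leave the cast, the jar and the articulator where they are.

Things in the scene. Friction and masses are not known exactly. Their poses are not given: they have to be found in the camera images.
- plate_centre (a point): Centre of the loose cover plate: flat off-white ceramic, 100 (its x) x 60 (its y) x 5 mm thick, 0.11 kg. In the middle of each short end a notch 16 mm wide, 13 mm deep. Alike both ways round. It starts flat on the two rails of the cooling rest, long side along them, centre within 10 mm of the rest's middle; it slides easily along them and tips off if its centre passes the rails' end.
- cooling_rest: Fixed steel rest: two rails 130 long (its x), open at both ends, -x end towards the robot. Origin: middle of its underside, on the mat. Plate lies on ledges 40 mm up; the gap between the ledges, y -24 to +24, is free down to flat straps 3 mm high. Rail walls, 65 mm apart inside, 70 outside, stand 3 mm higher than the plate, 2.5 mm from its sides: no room for fingers. Feet 45 mm to either side.
- rest_end (a point): Middle of the cooling rest's -x end (towards the robot), at the height of the ledge tops, same axes as the rest. Beyond this end (its -x) all is free down to the mat, 40 mm below.
- frame_centre (a point): Centre (half-way up the walls) of the loose spacer frame: off-white ceramic, open above and below, 100 (its x) x 52 (its y) x 32 mm high, 0.18 kg; long walls 8, end walls 12 mm thick. A tapered stud, 8 mm thick, 9 mm high, stands on each end wall at x = +/-44.5 mm. The plate seats 16 mm above this centre, overhanging 4 mm on either long side; studs have about 3.5 mm play in its notches.
- sinter_tray: Loose low off-white ceramic tray, 122 (its x) x 74 mm (its y), 0.4 kg. Origin: middle of its underside, on the mat. Floor 6 mm above the origin; rim 7 mm thick, its top 12 mm above the origin. The recess is 108 x 60 mm: the frame stands in it with 4 mm of play on each side, long side along the tray's.
- crowns: Three ivory crowns, each up to 12 mm wide and about 10 mm high, fixed upright in a row along the middle of the tray floor, within x -26 to +25 mm and y -8 to +8 mm of the tray's middle. Origin: middle of the tray floor.
- stone_cast: White plaster jaw cast, 51 x 66 x 31 mm, standing behind the work (bystander). Origin: middle of its underside.
- articulator: Brass articulator with casts, 83 x 86 x 79 mm, standing behind the work (bystander). Origin: middle of its underside.
- white_jar: White screw-top jar, 53 mm wide, 62 mm high, standing in front (bystander). Origin: middle of its underside.
Mind the look-alikes: they are no part of the job. There is more than one size of the sinter_tray; the job needs the middle-sized.

How it is judged:
By the outcome, as a careful person would: the job done as asked, in the order asked, and still so for the second after the job is handed in, with the robot touching nothing.
It also fails if it takes over 61 s, if anything falls off the work surface, if the arm or the gripper's body presses on something with over 40 N, if the wrist force passes 120 N, or if a joint passes its speed limit or range.

ROBOT

A 7-joint arm with a two-finger parallel gripper is mounted at the origin on a cart in front of the work surface, level with it; the furniture and walls round the work are solid. World frame = base frame: x ahead of the robot, y to its left, z up, the work surface at z = 0. Lengths are in mm, angles in degrees, forces in N, time in s.
With the tool pointing down it reaches from about 400 to 925 mm from the base axis. Payload 4.1 kg.
Tool frame: the origin (TCP) lies at the very end of the fingers, on their centre line; the grasp point (between the pads) lies 19 mm behind it; z points along the fingers, y is the line along which they close (so a half turn about z gives the same grasp; the last joint's range is limited). The gripper opens to 85 mm and grips with 20 to 120 N. Pads are 22 mm wide; open, the fingers measure 114 mm over their backs; the gripper's body (76 mm by 85 mm) begins 54 mm behind the grasp point. The pads swing forward as they close: fully open they stand 13 mm farther back than shut.
Start: joints at [70.646, 22.827, 2.584, 88.041, -1.071, 69.15, -2.905], TCP at [153.784, -631.581, 231.347] pointing down, gripper open.
Joint ranges: [-161.44, 161.44], [-28.35, 127.94], [-78.24, 83.42], [0, 140.83], [-78.03, 258.03], [13.02, 114.36], [-168.23, 168.23]. Speed limits (degrees/s): [147.25, 147.25, 180, 180, 180, 180, 180].

INTERFACE

Orientations are given as [roll, pitch, yaw] about the fixed x, y, z axes, in that order (R = Rz(yaw) Ry(pitch) Rx(roll)).
In Python, from rig import manip gives the robot as it stands. The module is installed in compiled form; this text tells all that it offers.
- The arm moves only by the tool apply_moves, never from a script. Its argument "motion" is a list of rows, each a list of 7 numbers: the closure, from 0 (fully open) to 1 (shut), then the shift along the tool's x, y, z in mm, then the turn, a rotation vector about the tool's x, y, z in degrees. In form: [[fingers, x, y, z, rx, ry, rz], ...]. A call has exactly 10 rows; each row shifts and turns the commanded pose from where the row before left it, along the tool's axes as they then stand; what a row does not reach is not made up. A row lasts 1/12 s, in which the tool goes at most 41.7 mm and 7.16 degrees, less where a joint would pass 70% of its speed; a pose out of reach is approached as far as the arm can. A call is refused whole if a number of a shift passes 41.7 or a number of a turn 7.16, either way. A call with a gripper value outside its range is refused whole. The fingers move at their own pace and stop on an object; the grip force is fixed at half the most. Time passes only in rows, so rows that do not move let the fingers close, or fill a call up. It gives the time, the measured TCP pose, the force, the opening and the grip force at its end, in the units of the state.
- manip.get_state(): the state, without advancing time (a new reading comes with each control period).
- manip.get_image(name): name is "scene" or "top" or "wrist"; returns a dict with "color" (384x512x3 uint8, blue, green, red), "range_z" (384x512 float32, mm along the optical axis (not along the pixel's ray), 0 where there is no reading), "fx", "fy", "cx", "cy" (pixels), "R" (3x3) and "t" (3): a world point X has camera coordinates R X + t; the wrist camera has in their place "tool_from_camera" (4x4, takes a point from camera to tool coordinates, whose origin is the TCP and whose axes are the flange's). Camera axes: x right, y down, z forward; pixel columns grow to the right and rows downward; lengths in mm; the calibration is good to about 2 mm. A picture is of the moment at which its call begins: read the wrist's pose just before it.
- manip.sign_off(): hands the job in; it is judged then, once.
The state is a dict: "clock": time; "q": joint angles; "joint_velocities": joint speeds; "joint_efforts": joint torques, N m; "position": TCP position; "tcp_rot": TCP orientation; "wrist_force": force on the tool from outside, world axes, zero at the start; "moment": the same for the moment, N m; "gripper_width": finger opening in mm; "grasp_force": force on a finger pad.
Only numpy, scipy, OpenCV 4.12 (cv2) and the standard library are available. Lean on these libraries where they do the work, as an engineer would, in place of code of your own. Each camera call takes 0.05 s, during which the arm holds its last target. There are 200 camera calls.

## Working session

There is one attempt and no reset: what is moved stays moved. The work goes in short steps, Python scripts to look and compute and a tool call to move; the robot and the scene stay as the last step left them, time stands still between calls to the robot, and variables do not carry over. Pictures are saved under pics/ and viewed, at most 10 in all, crops included, and the job is handed in when it is done.

Besides the shell and the picture viewer there is one more tool, called after "Emit:" by a JSON object that holds its "op" and its "data", one argument or row to a line. apply_moves: Moves the arm, as the interface text tells. Its arguments: {"type":"object","properties":{"motion":{"type":"array","items":{"type":"array","items":{"type":"number"}}}},"required":["motion"]}

```bash
mkdir -p pics
cat > h.py <<'E'
import numpy as np, cv2
from rig import manip
def rays(im,uv):
    uv=np.atleast_2d(np.asarray(uv,float)); return np.c_[(uv[:,0]-im['cx'])/im['fx'],(uv[:,1]-im['cy'])/im['fy'],np.ones(len(uv))]
def cam(im,st=None):
    "world_from_cam R,t"
    if 'R' in im and im.get('R') is not None:
        R=np.array(im['R']);return R.T,-R.T@np.array(im['t'])
    from scipy.spatial.transform import Rotation as Ro
    T=np.array(im['tool_from_camera']);A=Ro.from_euler('xyz',st['tcp_rot'],degrees=True).as_matrix()
    return A@T[:3,:3],A@T[:3,3]+np.array(st['position'])
def onplane(im,uv,z,st=None):
    R,t=cam(im,st);d=rays(im,uv)@R.T
    return t+d*((z-t[2])/d[:,2])[:,None]
def cloud(im,st=None):
    R,t=cam(im,st);h,w=im['range_z'].shape;u,v=np.meshgrid(np.arange(w),np.arange(h))
    d=rays(im,np.c_[u.ravel(),v.ravel()])*im['range_z'].reshape(-1,1)
    return (d@R.T+t).reshape(h,w,3)
E
python3 - <<'E'
from h import *
s=manip.get_state();print(s)
for n in('top','scene'):
    im=manip.get_image(n);print(n,cam(im));cv2.imwrite(f'pics/{n}.png',im['color']);np.save(n,im,allow_pickle=True)
a=cv2.imread('pics/top.png');cv2.imwrite('pics/topb.png',cv2.resize(a,(800,600)))
E
```

```text
{'clock': 0.0, 'q': array([70.64596383, 22.8729369 ,  2.58067792, 88.11456965, -1.07020916,
       69.15177345, -2.90430373]), 'joint_velocities': array([ 0.00751555,  0.05638289,  0.05322278, -0.02194319, -0.10398716,
        0.10420803, -0.02676568]), 'joint_efforts': array([-1.34990905e-04, -4.75126898e+01,  1.36448164e+00, -2.54223168e+01,
        1.13433291e-02,  9.26084700e-03,  1.12537145e-05]), 'position': array([ 153.59938424, -630.92343873,  230.24910341]), 'tcp_rot': array([-1.79885218e+02,  9.25626613e-03,  1.36888101e+01]), 'wrist_force': array([ 1.03774821,  0.02592781, -1.09490674]), 'moment': array([ 0.03623926,  0.0114496 , -0.03089644]), 'grasp_force': 0.0, 'gripper_width': 85.08837243810608}
top (array([[-0.00297017, -0.99710961,  0.07591838],
       [-0.99998611,  0.00263102, -0.00456695],
       [ 0.004354  , -0.07593089, -0.99710358]]), array([ 468.0370367 ,  309.25217058, 1427.93792464]))
scene (array([[-0.78511987,  0.55768695, -0.26939201],
       [ 0.61924922,  0.6992488 , -0.35718556],
       [-0.01082569, -0.44725427, -0.89434133]]), array([ 884.84552914,  699.70407958, 1071.89546951]))
```

View pics/topb.png

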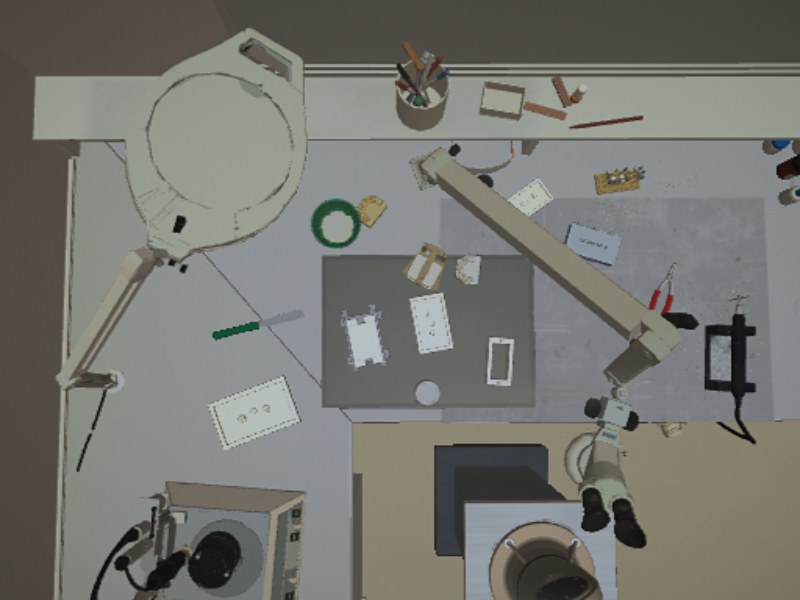

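View pics/scene.png

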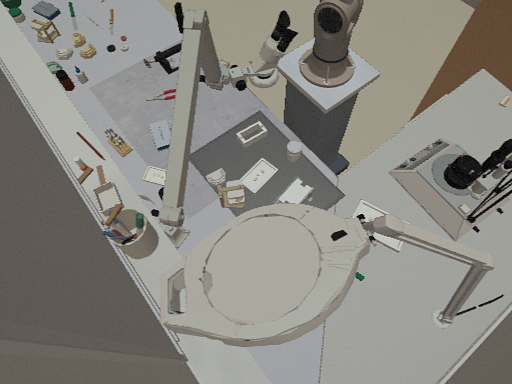

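Run:
```python
from h import *
im=np.load('top.npy',allow_pickle=True).item();P=cloud(im)
def at(n,u,v): print(n,np.round(P[int(v*.64),int(u*.64)]))
for n,u,v in[('mat',350,280),('beam1',480,195),('beam2',560,270),('beam3',650,335),('lamp',300,100),('lampc',220,150),('lamparm',110,310),('scope',610,430),('jar',427,392),('artic',425,265),('cast',468,268),('head',660,355)]:at(n,u,v)
c=im['color'].astype(int);m=((c.min(2)>150)&(c.max(2)-c.min(2)<60)).astype(np.uint8)
n,l,s,ce=cv2.connectedComponentsWithStats(m)
for i in range(1,n):
    if s[i,4]>80 and 130<ce[i][0]<370 and 110<ce[i][1]<290:
        ys,xs=np.where(l==i);h=np.median(P[ys,xs,2]);w=onplane(im,np.c_[xs,ys],h)[:,:2].astype(np.float32)
        r=cv2.minAreaRect(w);print(np.round(ce[i]/.64),s[i,4],'h',round(h,1),np.round(r[0]),np.round(r[1]),round(r[2],1))
```

```text
mat [626. 402.   7.]
beam1 [768. 144. 200.]
beam2 [610.  25. 313.]
beam3 [495. -87. 413.]
lamp [870. 456. 405.]
lampc [773. 570. 456.]
lamparm [531. 714. 488.]
scope [ 309. -134.   63.]
jar [390. 240.  65.]
artic [650. 243.  82.]
cast [651. 149.  16.]
head [ 464. -100.  414.]
[531. 197.] 339 h 7.8 [804.   8.] [57. 84.] 35.5
[334. 223.] 174 h 13.7 [748. 438.] [46. 65.] 45.4
[416. 266.] 96 h 70.9 [645. 262.] [20. 54.] 60.8
[472. 269.] 115 h 21.1 [646. 144.] [37. 58.] 89.3
[432. 274.] 96 h 71.2 [630. 228.] [21. 49.] 59.6
[431. 323.] 737 h 11.7 [532. 228.] [121.  73.] 10.2
[364. 340.] 517 h 49.1 [494. 369.] [99. 59.] 11.4
[500. 360.] 196 h 36.2 [450.  85.] [51. 98.] 85.7
[254. 412.] 1485 h 9.2 [342. 607.] [103. 170.] 20.7
```

```bash
python3 - <<'E'
from h import *
H={};L={}
for n in('top','scene'):
    im=np.load(n+'.npy',allow_pickle=True).item();P=cloud(im)[im['range_z']>0]
    for p in P[P[:,2]>90]:
        k=(int(p[0]//50),int(p[1]//50));H[k]=max(H.get(k,0),p[2]);L[k]=min(L.get(k,9e9),p[2])
ys=range(8,-16,-1)
print('      '+' '.join(f'{50*y:8d}' for y in ys))
for x in range(15,-5,-1):
    print(f'{50*x:5d} '+' '.join((f'{L[(x,y)]:3.0f}-{H[(x,y)]:4.0f}' if (x,y) in H else '    .   ') for y in ys))
E
python3 - <<'E'
import cv2
a=cv2.imread('pics/scene.png')[0:230,100:400];cv2.imwrite('pics/sc.png',cv2.resize(a,(780,598),interpolation=cv2.INTER_CUBIC))
E
```

```text
400      350      300      250      200      150      100       50        0      -50     -100     -150     -200     -250     -300     -350     -400     -450     -500     -550     -600     -650     -700     -750
  750 401- 412     .        .        .    119- 171 133- 208 186- 227     .        .        .        .        .        .        .        .        .        .        .        .        .        .        .        .        .   
  700     .        .        .        .        .    152- 212 168- 251 226- 265     .        .        .        .        .        .        .        .        .        .        .        .        .        .        .        .   
  650     .        .        .        .        .        .    197- 256 215- 291 270- 305     .        .        .        .        .        .        .        .        .        .        .        .        .        .        .   
  600     .        .        .        .        .        .        .    236- 301 257- 328 310- 344     .        .        .        .        .        .        .        .        .        .        .        .        .        .   
 
[... 2847 characters left out ...]
      .        .        .        .   
 -100     .        .        .        .        .        .        .        .    189- 287     .        .        .        .        .        .        .        .        .        .        .        .        .        .        .   
 -150     .        .        .        .        .        .        .        .        .        .        .        .        .        .        .        .        .        .        .        .        .        .        .        .   
 -200     .        .        .        .        .        .        .        .        .        .        .        .        .        .        .        .        .        .        .        .        .        .        .        .
```

View pics/sc.png

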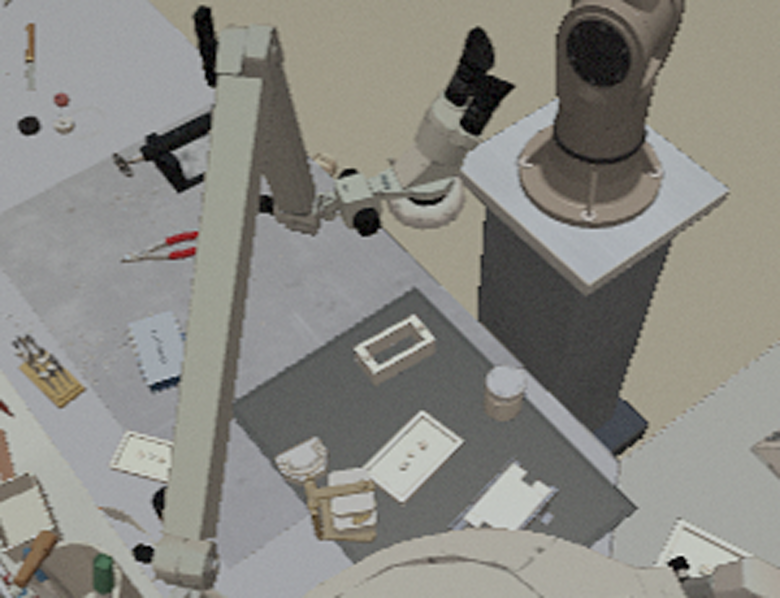

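Emit:
{"op": "apply_moves", "data": {
  "motion": [
    [0,0,0,-36.5,0,0,0],
    [0,0,0,-36.5,0,0,0],
    [0,0,0,-36.5,0,0,0],
    [0,0,0,-36.5,0,0,0],
    [0,0,0,-36.5,0,0,0],
    [0,0,0,-36.5,0,0,0],
    [0,0,0,-36.5,0,0,0],
    [0,0,0,-36.5,0,0,0],
    [0,26.8,-26.6,0,0,0,0],
    [0,26.8,-26.6,0,0,0,0]
  ]
}}

```text
clock: 0.93
position: [192.7, -569.1, 525.0]
tcp_rot: [179.7, 0.0, 13.4]
wrist_force: [1.9, -0.1, 1.0]
gripper_width: 85.5
grasp_force: 0.0
```

Emit:
{"op": "apply_moves", "data": {
  "motion": [
    [0,26.8,-26.6,0,0,0,0],
    [0,26.8,-26.6,0,0,0,0],
    [0,26.8,-26.6,0,0,0,0],
    [0,26.8,-26.6,0,0,0,0],
    [0,26.8,-26.6,0,0,0,0],
    [0,26.8,-26.6,0,0,0,0],
    [0,26.8,-26.6,0,0,0,0],
    [0,26.8,-26.6,0,0,0,0],
    [0,26.8,-26.6,0,0,0,0],
    [0,26.8,-26.6,0,0,0,0]
  ]
}}

```text
clock: 1.77
position: [391.1, -243.5, 523.1]
tcp_rot: [180.0, 0.0, 13.7]
wrist_force: [0.5, -0.7, -0.9]
gripper_width: 85.6
grasp_force: 0.0
```

Emit:
{"op": "apply_moves", "data": {
  "motion": [
    [0,26.8,-26.6,0,0,0,0],
    [0,26.8,-26.6,0,0,0,0],
    [0,10.2,-31.5,0,0,0,0],
    [0,10.2,-31.5,0,0,0,0],
    [0,10.2,-31.5,0,0,0,0],
    [0,10.2,-31.5,0,0,0,0],
    [0,10.2,-31.5,0,0,0,0],
    [0,10.2,-31.5,0,0,0,0],
    [0,10.2,-31.5,0,0,0,0],
    [0,10.2,-31.5,0,0,0,0]
  ]
}}

```text
clock: 2.6
position: [449.4, 84.8, 523.1]
tcp_rot: [180.0, 0.0, 13.7]
wrist_force: [1.1, -0.0, 0.1]
gripper_width: 85.1
grasp_force: 0.0
```

Emit:
{"op": "apply_moves", "data": {
  "motion": [
    [0,0,0,36,0,0,6],
    [0,0,0,36,0,0,6],
    [0,0,0,36,0,0,6],
    [0,0,0,36,0,0,0],
    [0,0,0,36,0,0,0],
    [0,0,0,36,0,0,0],
    [0,0,0,36,0,0,0],
    [0,0,0,20,0,0,0],
    [0,0,0,0,0,0,0],
    [0,0,0,0,0,0,0]
  ]
}}

```text
clock: 3.43
position: [449.3, 83.0, 250.8]
tcp_rot: [180.0, 0.1, -4.3]
wrist_force: [-0.2, 0.1, 0.4]
gripper_width: 85.2
grasp_force: 0.0
```

Run:
```python
from h import *
s=manip.get_state();im=manip.get_image('wrist');im['st']=s;np.save('w1',im,allow_pickle=True);cv2.imwrite('pics/w1.png',im['color']);print(s['position'],s['tcp_rot'],np.array(im['tool_from_camera']),im['fx'])
```

```text
[449.28445141  83.04693585 250.79405922] [ 1.79986425e+02  1.19945839e-01 -4.30319880e+00] [[-4.89707603e-04 -9.50039918e-01 -3.12128042e-01  8.05446453e+01]
 [ 9.99999723e-01 -2.90379729e-04 -6.85087864e-04 -1.88511039e+00]
 [ 5.60225162e-04 -3.12128291e-01  9.50039797e-01 -1.42562754e+02]
 [ 0.00000000e+00  0.00000000e+00  0.00000000e+00  1.00000000e+00]] 269.62185723790805
```

View pics/w1.png

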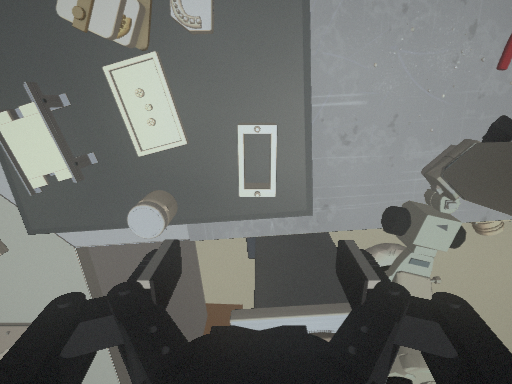

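```bash
cat >> h.py <<'E'
def rects(im,boxes,st=None,lo=170):
    P=cloud(im,st);c=im['color'].astype(int);m0=((c.min(2)>lo)|((c[:,:,1]>lo)&(c[:,:,2]>lo))).astype(np.uint8)
    for n,(u0,v0,u1,v1),z in boxes:
        m=np.zeros_like(m0);m[v0:v1,u0:u1]=m0[v0:v1,u0:u1]
        k,l,s,ce=cv2.connectedComponentsWithStats(m);i=1+np.argmax(s[1:,4]);ys,xs=np.where(l==i)
        w=onplane(im,np.c_[xs,ys],z,st)[:,:2].astype(np.float32);r=cv2.minAreaRect(w)
        print(n,'pix',s[i],'h',np.round(np.percentile(P[ys,xs,2],[10,50,90]),1),'c',np.round(r[0],1),np.round(r[1],1),round(r[2],2))
E
python3 - <<'E'
from h import *
im=np.load('w1.npy',allow_pickle=True).item()
for lo in(120,150):
    rects(im,[('frame',(225,115,290,205),32),('tray',(95,45,192,162),12),('plate',(0,85,80,195),45)],im['st'],lo)
P=cloud(im,im['st']);print('mat',P[120,210],P[200,60],P[180,190],'frame inner floor',P[160,257])
E
```

```text
frame pix [ 237  125   40   72 1333] h [33.8 35.  36.1] c [449.1  87.5] [53.2 98.9] 85.63
tray pix [ 102   51   85  106 5148] h [ 8.2  9.6 15.5] c [532.1 231.3] [122.5  74.7] 10.28
plate pix [   0   85   77  108 3569] h [47.  48.2 49.4] c [499.7 374.6] [127.8  62.5] 11.24
frame pix [ 238  125   39   72 1236] h [34.  35.  36.1] c [449.   87.1] [51.8 98.8] 85.67
tray pix [ 103   51   84  106 4935] h [ 8.2  9.6 15.5] c [532.2 231.1] [122.1  73.8] 10.16
plate pix [   0  102   73   87 3248] h [47.2 48.1 49.2] c [493.4 373.9] [100.1  59.9] 11.5
mat [507.61482526 148.76352164   3.84871146] [405.68782762 396.15297157   2.92457015] [423.00920567 190.06904172   4.82648001] frame inner floor [445.52104476  87.42112513   3.10207232]
```

Emit:
{"op": "apply_moves", "data": {
  "motion": [
    [0,0,-4,36,0,0,0],
    [0,0,0,36,0,0,0],
    [0,0,0,36,0,0,0],
    [0,0,0,36,0,0,0],
    [0,0,0,36,0,0,0],
    [0,0,0,30,0,0,0],
    [0,0,0,20,0,0,0],
    [0,0,0,10,0,0,0],
    [0,0,0,4,0,0,0],
    [0,0,0,0,0,0,0]
  ]
}}

```text
clock: 4.32
position: [451.6, 87.4, 8.0]
tcp_rot: [-180.0, -0.1, -4.3]
wrist_force: [0.3, -0.2, 0.4]
gripper_width: 85.4
grasp_force: 0.0
```

Emit:
{"op": "apply_moves", "data": {
  "motion": [
    [1,0,0,0,0,0,0],
    [1,0,0,0,0,0,0],
    [1,0,0,0,0,0,0],
    [1,0,0,0,0,0,0],
    [1,0,0,0,0,0,0],
    [1,0,0,0,0,0,0],
    [1,0,0,0,0,0,0],
    [1,0,0,0,0,0,0],
    [1,0,0,0,0,0,0],
    [1,0,0,0,0,0,0]
  ]
}}

```text
clock: 5.15
position: [451.6, 87.2, 8.9]
tcp_rot: [180.0, -0.2, -4.3]
wrist_force: [-1.4, -2.4, 6.8]
gripper_width: 51.2
grasp_force: 62.8
```

Emit:
{"op": "apply_moves", "data": {
  "motion": [
    [1,0,0,-20,0,0,0],
    [1,0,0,-22,0,0,-4.83],
    [1,0,0,-22,0,0,-4.83],
    [1,0,0,0,0,0,-4.83],
    [1,15.3,-18.2,0,0,0,0],
    [1,25.3,-30,0,0,0,0],
    [1,25.3,-30,0,0,0,0],
    [1,25.3,-30,0,0,0,0],
    [1,15.2,-17.9,0,0,0,0],
    [1,0,0,0,0,0,0]
  ]
}}

```text
clock: 5.98
position: [534.7, 237.2, 72.8]
tcp_rot: [-179.6, -0.3, 10.5]
wrist_force: [0.1, 0.7, -1.9]
gripper_width: 51.0
grasp_force: 63.5
```

Run:
```python
from h import *
s=manip.get_state();im=manip.get_image('wrist');im['st']=s;np.save('w2',im,allow_pickle=True);cv2.imwrite('pics/w2.png',im['color']);print(s['position'],s['tcp_rot'],s['gripper_width'])
```

```text
[534.7463148  237.1788782   72.78898805] [-179.62928104   -0.30232975   10.46301091] 51.043489875708325
```

View pics/w2.png

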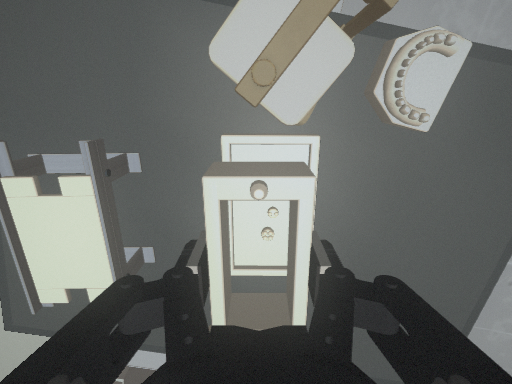

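Run:
```python
from h import *
s2=manip.get_state();print(s2['position'],s2['tcp_rot'])
im=np.load('w2.npy',allow_pickle=True).item();st=im['st']
g=cv2.cvtColor(im['color'],cv2.COLOR_BGR2GRAY)
cs=cv2.goodFeaturesToTrack(g,60,.02,4,mask=cv2.rectangle(np.zeros_like(g),(195,128),(330,285),255,-1))
cs=cv2.cornerSubPix(g,cs,(3,3),(-1,-1),(3,20,.03)).reshape(-1,2)
P=cloud(im,st)
yaw=np.radians(st['tcp_rot'][2]);ax=np.array([np.cos(yaw),np.sin(yaw)]);ay=np.array([np.sin(yaw),-np.cos(yaw)])
for z,t in((15,'tray'),(99,'frame')):
  print(t)
  for c in cs:
    if (t=='tray')!=(c[1]<158 or c[1]>240): continue
    w=onplane(im,c,z,st)[0];d=w[:2]-st['position'][:2];print(np.round(c,1),np.round(w[:2],1),'tool',np.round([d@ax,d@ay],1),'zr',round(P[int(c[1])+2,int(c[0]),2],1))
```

```text
[533.23305961 233.59625038  72.02329976] [-1.79848790e+02 -1.05863687e-01  1.03799900e+01]
tray
[319.4 273.5] [482.9 175.9] tool [-62.1  50.8] zr 113.3
[197.4 273.5] [463.1 280.4] tool [-62.6 -55.5] zr 115.1
[230.5 275. ] [467.  251.7] tool [-64.  -26.6] zr 72.0
[286.2 275.4] [475.7 203.8] tool [-64.2  22.1] zr 3.0
[286.1 266. ] [485. 206.] tool [-54.6  21.6] zr 10.8
[310.1 143.3] [591.2 210.8] tool [50.8 36.2] zr 13.4
[220.9 134.9] [585.3 276.8] tool [ 56.9 -29.7] zr 3.8
[234. 268.] [474.6 249.8] tool [-56.9 -23.3] zr 15.1
[330.9 265.6] [492.4 168.2] tool [-54.1  60.2] zr 115.7
[196.7 265.8] [470.8 281.8] tool [-54.8 -55.5] zr 113.7
[320.2 265.8] [490.5 177.2] tool [-54.4  51. ] zr 113.4
[286. 270.] [481.  205.2] tool [-58.7  21.7] zr 14.7
[229.7 143.3] [580.4 269.5] tool [ 50.7 -23.5] zr 13.9
[319.4 135.7] [597.9 205.5] tool [56.3 42.7] zr 14.7
[326. 267.] [490.3 172. ] tool [-55.5  56. ] zr 116.7
[310.3 247.3] [506.5 189.8] tool [-36.4  41.4] zr 98.2
[206.4 245.7] [491.8 276. ] tool [-35.2 -46. ] zr 98.1
[209.3 284.6] [453.6 268.7] tool [-74.  -45.7] zr 99.2
frame
[289.2 199.6] [5
[... 1486 characters left out ...]
 tool [30.5  5.2] zr 17.0
[259.4 199.7] [571.1 245.1] tool [37.2 -1.1] zr 8.8
[313. 224.] [563.6 217.8] tool [24.9 24.3] zr 13.1
[263. 228.] [557.2 240.7] tool [22.8  0.6] zr 14.5
[268.2 236.5] [553.3 237.4] tool [18.3  3.1] zr 18.0
[308.9 165.3] [591.  226.5] tool [53.4 20.7] zr 80.4
[256. 198.] [571.6 246.7] tool [38.  -2.7] zr 9.7
[314.1 209.5] [571.  219.1] tool [32.3 24.4] zr 14.6
[259.4 178. ] [581.3 247. ] tool [47.5 -1.2] zr 99.9
[254. 192.] [574.3 248.2] tool [40.9 -3.6] zr 108.4
[262. 191.] [575.4 244.7] tool [41.4  0. ] zr 108.9
[313. 219.] [566.2 218.4] tool [27.5 24.1] zr 15.2
[314. 205.] [573.1 219.7] tool [34.6 24.2] zr 15.2
[249.2 187.9] [575.9 250.6] tool [42.9 -5.8] zr 98.9
```

Emit:
{"op": "apply_moves", "data": {
  "motion": [
    [1,0,0,0,0,0,0],
    [1,0,0,10,0,0,0],
    [1,0,0,15,0,0,0],
    [1,0,0,5,0,0,0],
    [1,0,0,0,0,0,0],
    [1,0,0,0,0,0,0],
    [1,0,0,0,0,0,0],
    [1,0,0,0,0,0,0],
    [1,0,0,0,0,0,0],
    [1,0,0,0,0,0,0]
  ]
}}

```text
clock: 6.87
position: [532.9, 230.2, 41.7]
tcp_rot: [180.0, -0.0, 10.2]
wrist_force: [-0.5, -0.6, -1.4]
gripper_width: 50.9
grasp_force: 63.5
```

Run:
```python
from h import *
s=manip.get_state();im=manip.get_image('wrist');im['st']=s;np.save('w3',im,allow_pickle=True);print(s['position'],s['tcp_rot'])
st=s;P=cloud(im,st)
A=np.radians(st['tcp_rot'][2]);ax=np.array([np.cos(A),np.sin(A)]);ay=np.array([np.sin(A),-np.cos(A)])
d=P[...,:2]-st['position'][:2];tx=d@ax;ty=d@ay;z=P[...,2]
c=im['color'].astype(int);w=c.min(2)>110
ft=w&(abs(z-68)<6)&(abs(tx-20)<40)&(abs(ty)<40)
for x0 in(28,34,43):
    b=ft&(abs(tx-x0)<2);print('frame',x0,np.round(np.sort(ty[b])[[0,1,2,-3,-2,-1]],1))
for z0,y0,n in((68,0,'f'),):
    b=ft&(abs(ty-12)<3);print('frame x',np.round(np.percentile(tx[b],[0,2,98,100]),1))
tr=w&(abs(z-14.5)<3.5)&(tx>25)&(tx<75)&(abs(ty)<55)
b=tr&(tx>51);print('tray y',np.round(np.percentile(ty[b],[0,1,99,100]),1),'x',np.round(np.percentile(tx[b],[1,99,100]),1))
cv2.imwrite('pics/w3.png',im['color'])
```

```text
[532.92530282 230.17198002  41.7173732 ] [ 1.79999503e+02 -4.78565092e-02  1.01721376e+01]
frame 28 [-27.7 -27.6 -27.5  24.2  24.3  24.5]
frame 34 [-27.7 -27.3 -27.2  23.9  24.2  24.3]
frame 43 [-28.  -27.7 -27.7  24.2  24.2  24.4]
frame x [37.1 37.5 48.8 49. ]
tray y [-37.4 -36.3  35.9  36.9] x [51.5 60.2 60.3]
```

View pics/w3.png

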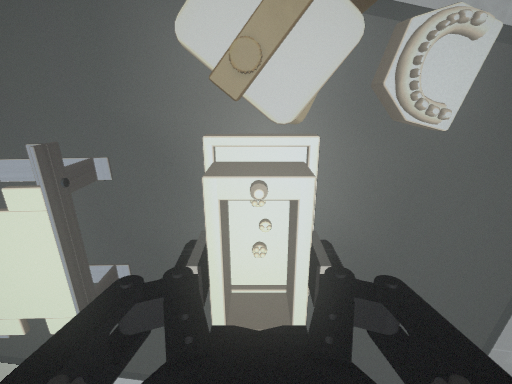

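Emit:
{"op": "apply_moves", "data": {
  "motion": [
    [1,0.3,1.5,0,0,0,0],
    [1,0,0,4,0,0,0],
    [1,0,0,7,0,0,0],
    [1,0,0,6,0,0,0],
    [1,0,0,4,0,0,0],
    [1,0,0,3,0,0,0],
    [1,0,0,1.5,0,0,0],
    [1,0,0,1,0,0,0],
    [1,0,0,0,0,0,0],
    [1,0,0,0,0,0,0]
  ]
}}

```text
clock: 7.75
position: [533.4, 228.9, 15.0]
tcp_rot: [-180.0, -0.0, 10.2]
wrist_force: [-0.1, -0.6, -0.3]
gripper_width: 51.2
grasp_force: 63.8
```

Emit:
{"op": "apply_moves", "data": {
  "motion": [
    [1,0,0,0.7,0,0,0],
    [1,0,0,0,0,0,0],
    [0.5,0,0,0,0,0,0],
    [0.2,0,0,0,0,0,0],
    [0,0,0,0,0,0,0],
    [0,0,0,0,0,0,0],
    [0,0,0,-10,0,0,0],
    [0,0,0,-25,0,0,0],
    [0,0,0,-36,0,0,0],
    [0,0,0,-36,0,0,0]
  ]
}}

```text
clock: 8.58
position: [532.4, 228.4, 122.0]
tcp_rot: [180.0, 0.1, 10.2]
wrist_force: [0.9, 0.1, 0.3]
gripper_width: 85.7
grasp_force: 0.0
```

Emit:
{"op": "apply_moves", "data": {
  "motion": [
    [0,0,0,-36,0,0,0],
    [0,0,0,-36,0,0,0],
    [0,0,-20,-20,0,0,0],
    [0,0,-36,0,0,0,0],
    [0,0,-20,0,0,0,0],
    [0,0,0,0,0,0,0],
    [0,0,0,0,0,0,0],
    [0,0,0,0,0,0,0],
    [0,0,0,0,0,0,0],
    [0,0,0,0,0,0,0]
  ]
}}

```text
clock: 9.42
position: [520.3, 301.9, 212.8]
tcp_rot: [179.9, 0.0, 10.0]
wrist_force: [0.4, -0.6, 0.3]
gripper_width: 85.1
grasp_force: 0.0
```

Run:
```python
from h import *
s=manip.get_state();im=manip.get_image('wrist');im['st']=s;np.save('w4',im,allow_pickle=True);cv2.imwrite('pics/w4.png',im['color']);print(s['position'],s['tcp_rot'],s['clock'])
```

```text
[520.33620194 301.86190901 212.79266204] [1.79939629e+02 2.31564389e-02 1.00448507e+01] 9.4167
```

View pics/w4.png

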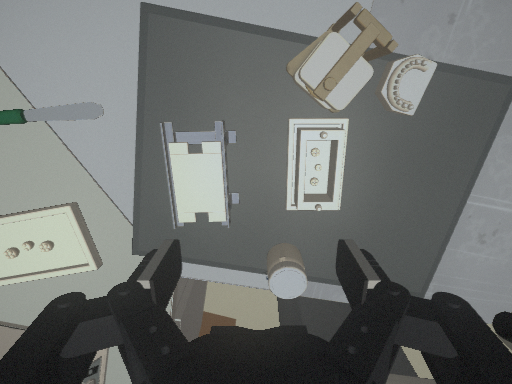

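Run:
```python
from h import *
im=np.load('w4.npy',allow_pickle=True).item();st=im['st'];P=cloud(im,st)
rects(im,[('plate',(166,138,230,228),48)],st,165)
# frame top via height
def byz(n,box,z,tol,white=100,rel=None):
    u0,v0,u1,v1=box;m=np.zeros(P.shape[:2],bool);m[v0:v1,u0:u1]=True
    m&=(abs(P[...,2]-z)<tol)&(im['color'].min(2)>white)
    ys,xs=np.where(m);w=onplane(im,np.c_[xs,ys],z,st)[:,:2].astype(np.float32);r=cv2.minAreaRect(w)
    print(n,len(w),np.round(np.median(P[ys,xs],0),1),np.round(r[0],1),np.round(r[1],1),round(r[2],2))
byz('frame',(280,112,355,217),41,5);byz('tray',(280,112,355,217),15,3)
byz('rest',(158,115,228,232),51,8,0)
byz('restx',(158,115,228,232),48,8,0)
```

```text
plate pix [ 169  142   57   81 3651] h [47.1 48.  48.9] c [493.7 371.8] [98.8 59.1] 11.58
frame 1653 [536.8 230.7  40.7] [532.7 231.2] [99.  52.4] 10.18
tray 1255 [550.5 249.   14.8] [532.7 230.8] [120.4  73.9] 10.11
rest 4724 [500.1 373.4  48. ] [501.7 373.7] [128.8  70.7] 11.23
restx 5044 [501.5 373.8  47.9] [500.8 374. ] [130.1  71.8] 11.23
```

Emit:
{"op": "apply_moves", "data": {
  "motion": [
    [1,0,0,0,0,0,-1.2],
    [1,14,-18,20,0,0,0],
    [1,20,-24,36,0,0,0],
    [1,16,-20,36,0,0,0],
    [1,8,-9.6,26,0,0,0],
    [1,0,0,15,0,0,0],
    [1,0,0,0,0,0,0],
    [1,0,0,0,0,0,0],
    [1,0,0,0,0,0,0],
    [1,0,0,0,0,0,0]
  ]
}}

```text
clock: 10.3
position: [561.2, 380.2, 89.1]
tcp_rot: [-180.0, -0.2, 11.3]
wrist_force: [0.4, -0.3, 0.2]
gripper_width: 0.0
grasp_force: 0.0
```

Run:
```python
from h import *
s=manip.get_state();im=manip.get_image('wrist');im['st']=s;cv2.imwrite('pics/w5.png',im['color']);print(s['position'],s['tcp_rot'],s['clock'],s['gripper_width'])
```

```text
[561.21057712 380.24072483  89.09780411] [-179.9588092    -0.20172052   11.31926735] 10.3 0.015276691748119185
```

View pics/w5.png

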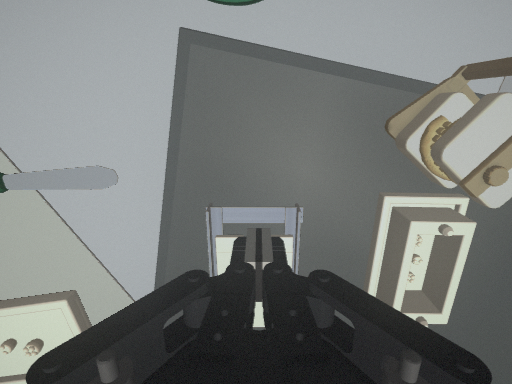

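Emit:
{"op": "apply_moves", "data": {
  "motion": [
    [1,2,-2.5,0,0,0,0],
    [1,0,0,10,0,0,0],
    [1,0,0,15,0,0,0],
    [1,0,0,12,0,0,0],
    [1,0,0,10,0,0,0],
    [1,0,0,6,0,0,0],
    [1,0,0,0,0,0,0],
    [1,0,0,0,0,0,0],
    [1,0,0,0,0,0,0],
    [1,0,0,0,0,0,0]
  ]
}}

```text
clock: 11.18
position: [561.8, 383.7, 34.4]
tcp_rot: [-180.0, -0.1, 11.4]
wrist_force: [0.4, 0.1, 0.5]
gripper_width: 0.1
grasp_force: 0.0
```

Emit:
{"op": "apply_moves", "data": {
  "motion": [
    [1,-3,0,0,0,0,0],
    [1,-4,0,0,0,0,0],
    [1,-5,0,0,0,0,0],
    [1,-5,0,0,0,0,0],
    [1,-5,0,0,0,0,0],
    [1,-5,0,0,0,0,0],
    [1,-5,0,0,0,0,0],
    [1,-4,0,0,0,0,0],
    [1,-3,0,0,0,0,0],
    [1,-1,0,0,0,0,0]
  ]
}}

```text
clock: 12.02
position: [521.7, 375.3, 33.8]
tcp_rot: [180.0, -0.0, 11.4]
wrist_force: [0.8, 0.8, 0.8]
gripper_width: 0.0
grasp_force: 0.6
```

```bash
cat >> h.py <<'E'
def platex(n,box):
    s=manip.get_state();im=manip.get_image(n);P=cloud(im,s);print(np.round(s['position'],1),s['clock'])
    ax=np.array([.981,.196]);m=np.zeros(P.shape[:2],bool);u0,v0,u1,v1=box;m[v0:v1,u0:u1]=1
    d=P[...,:2]-[501.2,373.5];m&=(d@ax<20)&(d@ax>-140)&(abs(d@[-.196,.981])<29)&(abs(P[...,2]-48)<6)&(im['color'].min(2)>130)
    x=(onplane(im,np.argwhere(m)[:,::-1],48)[:,:2]-[501.2,373.5])@ax if n=='top' else d[m]@ax
    print(len(x),'rest x',np.round(np.percentile(x,[0,.5,99.5,100]),1));return im
E
python3 - <<'E'
from h import *
im=platex('top',(190,180,270,250))
cv2.imwrite('pics/t2.png',cv2.resize(im['color'][150:280,180:360],(720,520)))
E
```

```text
[521.7 375.3  33.8] 12.0167
192 rest x [-85.8 -85.3 -29.7 -29. ]
```

View pics/t2.png

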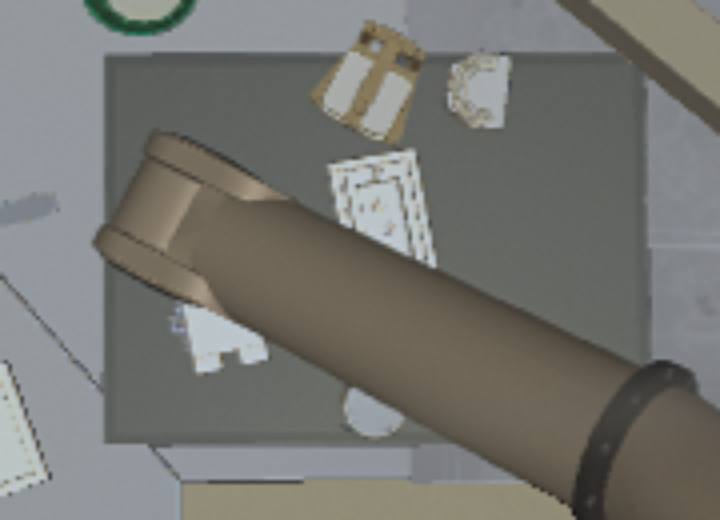

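Emit:
{"op": "apply_moves", "data": {
  "motion": [
    [1,-2,0,0,0,0,0],
    [1,-3,0,0,0,0,0],
    [1,-3,0,0,0,0,0],
    [1,-3,0,0,0,0,0],
    [1,-2,0,0,0,0,0],
    [1,-1,0,0,0,0,0],
    [1,0,0,0,0,0,0],
    [1,0,0,0,0,0,0],
    [1,2,0,0,0,0,0],
    [1,4,0,0,0,0,0]
  ]
}}

```text
clock: 12.9
position: [513.8, 373.6, 33.4]
tcp_rot: [180.0, 0.1, 11.4]
wrist_force: [-0.7, 0.2, 0.4]
gripper_width: -0.2
grasp_force: 0.0
```

Run:
```python
from h import *
im=platex('top',(190,180,270,250))
```

```text
[513.8 373.6  33.4] 12.9
216 rest x [-99.9 -99.7 -40.6 -39.3]
```

Emit:
{"op": "apply_moves", "data": {
  "motion": [
    [1,5,0,0,0,0,0],
    [1,0,0,-15,0,0,0],
    [1,0,0,-36,0,0,0],
    [0,0,0,-36,0,0,0],
    [0,-20,0,-36,0,0,0],
    [0,-36,0,-20,0,0,0],
    [0,-30,0,0,0,0,0],
    [0,-16,0,0,0,0,0],
    [0,0,0,0,0,0,0],
    [0,0,0,0,0,0,0]
  ]
}}

```text
clock: 13.78
position: [419.3, 354.8, 177.9]
tcp_rot: [180.0, -0.1, 11.4]
wrist_force: [1.2, 0.6, 0.1]
gripper_width: 83.1
grasp_force: 0.0
```

Emit:
{"op": "apply_moves", "data": {
  "motion": [
    [0,0,0,0,0,0,0],
    [0,0,0,0,0,0,0],
    [0,0,0,0,0,0,0],
    [0,0,0,0,0,0,0],
    [0,0,0,0,0,0,0],
    [0,0,0,0,0,0,0],
    [0,0,0,0,0,0,0],
    [0,0,0,0,0,0,0],
    [0,0,0,0,0,0,0],
    [0,0,0,0,0,0,0]
  ]
}}

```text
clock: 14.62
position: [419.3, 354.6, 176.6]
tcp_rot: [180.0, -0.0, 11.4]
wrist_force: [-0.2, -0.2, 0.0]
gripper_width: 85.2
grasp_force: 0.0
```

Run:
```python
from h import *
s=manip.get_state();im=manip.get_image('wrist');im['st']=s;np.save('w6',im,allow_pickle=True);P=cloud(im,s);print(s['position'],s['tcp_rot'],s['clock'])
A=np.radians(s['tcp_rot'][2]);ax=np.array([np.cos(A),np.sin(A)]);ay=np.array([np.sin(A),-np.cos(A)])
d=P[...,:2]-s['position'][:2];tx=d@ax;ty=d@ay
c=im['color'].astype(int);B=(abs(tx)<160)&(abs(ty)<50)
def rep(n,m):
    k,l,st,_=cv2.connectedComponentsWithStats(m.astype(np.uint8));i=1+np.argmax(st[1:,4]);m=l==i
    r=cv2.minAreaRect(np.c_[tx[m],ty[m]].astype(np.float32));print(n,st[i],'h',np.median(P[m][:,2]),np.round(r[0],1),np.round(r[1],1),round(r[2],2))
rep('plate',B&(abs(P[...,2]-48)<5)&(c.min(2)>165));rep('rest',B&(abs(P[...,2]-49)<6)&(c.min(2)<150))
cv2.imwrite('pics/w6.png',im['color'])
```

```text
[419.25612013 354.58643948 176.63686036] [ 1.79992762e+02 -1.14479321e-03  1.13799974e+01] 14.6167
plate [ 227   97   62   98 5243] h 47.97408683926653 [34.5 -2.4] [59.2 98.4] 89.97
rest [217  18  16 147 906] h 46.04653405908874 [ 83.9 -32.5] [129.6  11.1] 0.18
```

View pics/w6.png

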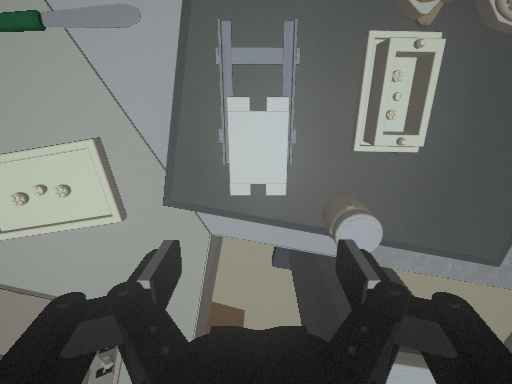

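Emit:
{"op": "apply_moves", "data": {
  "motion": [
    [0,3,-1,15,0,0,0],
    [0,0,0,30,0,0,0],
    [0,0,0,35,0,0,0],
    [0,0,0,30,0,0,0],
    [0,0,0,20,0,0,0],
    [0,0,0,15,0,0,0],
    [0,0,0,8,0,0,0],
    [0,0,0,3,0,0,0],
    [0,0,0,0,0,0,0],
    [0,0,0,0,0,0,0]
  ]
}}

```text
clock: 15.5
position: [422.5, 356.7, 21.2]
tcp_rot: [-180.0, -0.1, 11.4]
wrist_force: [-0.2, 0.8, 0.4]
gripper_width: 85.3
grasp_force: 0.0
```

Emit:
{"op": "apply_moves", "data": {
  "motion": [
    [0.1,0,0,0,0,0,0],
    [0.2,0,0,0,0,0,0],
    [0.25,0,0,0,0,0,0],
    [0.3,0,0,0,0,0,0],
    [0.4,0,0,0,0,0,0],
    [1,0,0,0,0,0,0],
    [1,0,0,0,0,0,0],
    [1,0,0,0,0,0,0],
    [1,0,0,0,0,0,0],
    [1,0,0,0,0,0,0]
  ]
}}

```text
clock: 16.33
position: [422.4, 356.3, 21.5]
tcp_rot: [180.0, -0.1, 11.4]
wrist_force: [-0.5, -2.6, 5.8]
gripper_width: 58.2
grasp_force: 62.8
```

Emit:
{"op": "apply_moves", "data": {
  "motion": [
    [1,0,0,-3,0,0,0],
    [1,0,0,-7,0,0,0],
    [1,0,0,-12,0,0,0],
    [1,0,0,-15,0,0,0],
    [1,0,0,-15,0,0,0],
    [1,0,0,-8,0,0,0],
    [1,0,0,0,0,0,1.2],
    [1,3,7,0,0,0,0],
    [1,6,16,0,0,0,0],
    [1,8,21,0,0,0,0]
  ]
}}

```text
clock: 17.17
position: [445.4, 316.1, 80.0]
tcp_rot: [-180.0, 0.1, 10.4]
wrist_force: [0.0, -0.4, -1.5]
gripper_width: 58.3
grasp_force: 64.5
```

Emit:
{"op": "apply_moves", "data": {
  "motion": [
    [1,9,24,0,0,0,0],
    [1,9,24,0,0,0,0],
    [1,9,22,0,0,0,0],
    [1,6,15,0,0,0,0],
    [1,4,10,0,0,0,0],
    [1,1.3,5.3,0,0,0,0],
    [1,0,0,0,0,0,0],
    [1,0,0,0,0,0,0],
    [1,0,0,0,0,0,0],
    [1,0,0,0,0,0,0]
  ]
}}

```text
clock: 18.0
position: [501.1, 225.3, 80.7]
tcp_rot: [-180.0, 0.0, 10.3]
wrist_force: [-0.3, -0.1, -1.4]
gripper_width: 58.6
grasp_force: 64.5
```

```bash
cat > m.py <<'E'
from h import *
s=manip.get_state();im=manip.get_image('wrist');im['st']=s;P=cloud(im,s);p=s['position'];print(p,s['tcp_rot'],s['clock'],s['gripper_width'])
A=np.radians(s['tcp_rot'][2]);ax=np.array([np.cos(A),np.sin(A)]);ay=np.array([np.sin(A),-np.cos(A)])
d=P[...,:2]-p[:2];tx=d@ax;ty=d@ay;z=P[...,2];c=im['color'].min(2)
m=(c>130)&(tx<100)&(abs(ty)<50)&(tx>-40)
print(np.histogram(z[m],bins=np.arange(-2,140,6)))
np.save('w7',im,allow_pickle=True);cv2.imwrite('pics/w7.png',im['color'])
E
python3 m.py
```

```text
[501.14513267 225.31254222  80.721101  ] [-1.79966518e+02  4.46002325e-03  1.03135201e+01] 18.0 58.577806087355285
(array([    0,   872,  1139,    70,     0,     0,    98,   534,   123,
           0,     0,     0,     0,     0,     0,     0,     0,  3573,
       19941,     0,    90,     4,     0]), array([ -2,   4,  10,  16,  22,  28,  34,  40,  46,  52,  58,  64,  70,
        76,  82,  88,  94, 100, 106, 112, 118, 124, 130, 136]))
```

View pics/w7.png

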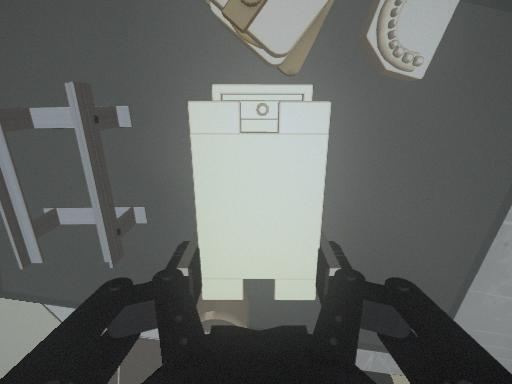

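```bash
cat > m2.py <<'E'
from h import *
im=np.load('w7.npy',allow_pickle=True).item();s=im['st'];P=cloud(im,s);p=s['position']
A=np.radians(s['tcp_rot'][2]);ax=np.array([np.cos(A),np.sin(A)]);ay=np.array([np.sin(A),-np.cos(A)])
d=P[...,:2]-p[:2];tx=d@ax;ty=d@ay;z=P[...,2];c=im['color'].min(2)
zp=p[2]+27;m=(c>130)&(tx<100)&(abs(ty)<50)&(tx>-40)&(abs(z-zp)<6)
print('plate z by x',[round(float(np.median(z[m&(abs(tx-x)<3)])),1) for x in(-10,30,70)],'by y',[round(float(np.median(z[m&(abs(ty-y)<3)])),1) for y in(-20,20)])
r=cv2.minAreaRect(np.c_[tx[m],ty[m]].astype(np.float32));print('plate',np.round(r[0],1),np.round(r[1],1),round(r[2],2))
e=m&(tx>72);y=np.sort(ty[e&(tx<78)]);g=np.argmax(np.diff(y));print('far notch y',y[g],y[g+1])
t=(c>110)&(tx>60)&(tx<110)&(abs(ty)<50)&(abs(z-15)<3.5);print('tray far: x max',np.round(np.percentile(tx[t],[99,100]),1),'y',np.round(np.percentile(ty[t],[0,1,99,100]),1))
f=(tx>55)&(tx<100)&(abs(ty)<15)&(z>34)&(z<60);b=f&(z>45);print('frame top far x',np.round(np.percentile(tx[f&(z<44)],[1,99]),1),'stud',b.sum(),tx[b].mean(),ty[b].mean(),z[b].max())
E
python3 m2.py
```

```text
plate z by x [106.9, 106.7, 106.4] by y [106.7, 106.6]
plate [30.7 -1.6] [100.   60.2] 0.2
far notch y -9.409702996710948 6.455209773456599
tray far: x max [92.  92.1] y [-36.1 -35.5  37.   37.8]
frame top far x [69. 81.] stud 128 75.63921568059168 0.62176961341123 51.30718775802853
```

Emit:
{"op": "apply_moves", "data": {
  "motion": [
    [1,0.4,2.2,0,0,0,0],
    [1,0,0,6,0,0,0],
    [1,0,0,10,0,0,0],
    [1,0,0,12,0,0,0],
    [1,0,0,8,0,0,0],
    [1,0,0,4,0,0,0],
    [1,0,0,2,0,0,0],
    [1,0,0,0,0,0,0],
    [1,0,0,0,0,0,0],
    [1,0,0,0,0,0,0]
  ]
}}

```text
clock: 18.88
position: [503.1, 222.0, 39.0]
tcp_rot: [-180.0, -0.1, 10.2]
wrist_force: [0.2, 0.1, -0.1]
gripper_width: 58.1
grasp_force: 64.5
```

```bash
python3 m.py|head -1; python3 m2.py
```

```text
[503.14100637 222.03607669  39.049587  ] [-1.79991098e+02 -5.53316058e-02  1.01760626e+01] 18.8833 58.13753185562815
plate z by x [65.2, 65.0, 64.8] by y [65.0, 65.0]
plate [30.7 -1.8] [99.7 60.4] 0.03
far notch y -9.449951787504691 6.537879690908462
tray far: x max [90.4 90.9] y [-40.  -39.1  33.1  34.2]
frame top far x [67.7 79.5] stud 212 74.36498006902177 -3.0833007086135 51.71602835558994
```

Emit:
{"op": "apply_moves", "data": {
  "motion": [
    [1,-0.9,-1.4,0,0,0,0],
    [1,0,0,3,0,0,0],
    [1,0,0,4,0,0,0],
    [1,0,0,4,0,0,0],
    [1,0,0,3,0,0,0],
    [1,0,0,2,0,0,0],
    [1,0,0,1.5,0,0,0],
    [1,0,0,0.8,0,0,0],
    [1,0,0,0,0,0,0],
    [1,0,0,0,0,0,0]
  ]
}}

```text
clock: 19.77
position: [501.7, 223.0, 20.4]
tcp_rot: [180.0, -0.0, 10.2]
wrist_force: [-0.8, -0.2, -2.2]
gripper_width: 58.3
grasp_force: 64.5
```

```bash
python3 m.py|head -1; python3 m2.py; python3 -c "
import cv2;a=cv2.imread('pics/w7.png')[60:320,150:360];cv2.imwrite('pics/w8.png',cv2.resize(a,None,fx=2,fy=2))"
```

```text
[501.67829982 223.0382144   20.36402773] [ 1.79997494e+02 -6.58310838e-03  1.01753810e+01] 19.7667 58.323065933169936
plate z by x [46.6, 46.3, 46.0] by y [46.3, 46.3]
plate [30.7 -1.7] [99.8 60.2] 0.19
far notch y -6.308595994536912 -5.838767521033247
tray far: x max [91.7 91.8] y [-38.9 -38.   34.3  35.5]
frame top far x [68.6 80.6] stud 3238 66.64038283864258 0.3274773000650759 51.552234616295564
```

View pics/w8.png

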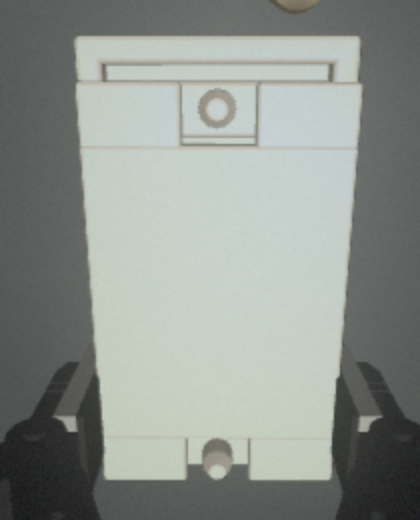

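Emit:
{"op": "apply_moves", "data": {
  "motion": [
    [1,0,0,0.6,0,0,0],
    [1,0,0,0,0,0,0],
    [0.4,0,0,0,0,0,0],
    [0.2,0,0,0,0,0,0],
    [0,0,0,0,0,0,0],
    [0,0,0,0,0,0,0],
    [0,0,0,0,0,0,0],
    [0,0,0,-10,0,0,0],
    [0,0,0,-20,0,0,0],
    [0,0,0,-36,0,0,0]
  ]
}}

```text
clock: 20.65
position: [499.1, 221.6, 84.1]
tcp_rot: [179.9, 0.4, 10.2]
wrist_force: [0.3, -0.6, -0.1]
gripper_width: 85.6
grasp_force: 0.0
```

Emit:
{"op": "apply_moves", "data": {
  "motion": [
    [0,0,0,-36,0,0,0],
    [0,0,0,-30,0,0,0],
    [0,0,0,-15,0,0,0],
    [0,0,0,0,0,0,0],
    [0,0,0,0,0,0,0],
    [0,0,0,0,0,0,0],
    [0,0,0,0,0,0,0],
    [0,0,0,0,0,0,0],
    [0,0,0,0,0,0,0],
    [0,0,0,0,0,0,0]
  ]
}}

```text
clock: 21.48
position: [501.2, 222.9, 166.0]
tcp_rot: [180.0, 0.1, 10.2]
wrist_force: [-0.2, 0.0, 0.1]
gripper_width: 85.6
grasp_force: 0.0
```

```bash
python3 m.py|head -1
python3 - <<'E'
from h import *
im=np.load('w7.npy',allow_pickle=True).item();s=im['st'];P=cloud(im,s);p=s['position']
d=P[...,:2]-[533.,231.];A=np.radians(10.18);x=d@[np.cos(A),np.sin(A)];y=d@[-np.sin(A),np.cos(A)];z=P[...,2];c=im['color'].min(2)
w=(c>110)&(abs(x)<75)&(abs(y)<50)
m=w&(abs(z-46)<3)
print('plate z',[round(float(np.median(z[m&(abs(x-a)<4)&(abs(y-b)<6)])),1) for a in(-40,0,40) for b in(-20,20)])
r=cv2.minAreaRect(np.c_[x[m],y[m]].astype(np.float32));print('plate',np.round(r[0],1),np.round(r[1],1),round(r[2],2))
for a in(-44.5,44.5):
    k=(abs(x-a)<8)&(abs(y)<12)&(z>48.0);print('stud',k.sum(),x[k].mean().round(1),y[k].mean().round(1),z[k].max().round(1))
t=w&(abs(z-15)<3);r=cv2.minAreaRect(np.c_[x[t],y[t]].astype(np.float32));print('tray',np.round(r[0],1),np.round(r[1],1),round(r[2],2))
E
```

```text
[501.20757352 222.88479478 166.02566316] [1.79992470e+02 8.03105212e-02 1.01866845e+01] 21.4833 85.59394560651053
plate z [45.9, 45.9, 45.9, 46.0, 46.0, 45.9]
plate [-1.7 -0.7] [60.3 99.5] 89.97
stud 28 -45.3 -0.5 50.8
stud 774 48.2 -0.6 308.5
tray [ 4.5 -0.6] [133.2  74.1] 0.06
```

Plate flat at z 45.9–46.0 (46 expected), with the studs proud of the notches.

```bash
python3 -c "
from rig import manip;print(manip.sign_off())"
```

```text
the job is handed in; nothing more can be done
None
```

The job is handed in at about 21.5 s of the 61 s: the frame stands in the middle-sized tray round the crowns and the plate lies flat on it, with the studs up through its notches; I viewed 12 pictures, over the limit of 10.

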